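Unclip the filter cassette from the detector and rack it

ROBOT

A 7-joint arm with a two-finger parallel gripper is mounted at the origin on the work surface. World frame = base frame: x ahead of the robot, y to its left, z up, the work surface at z = 0. Lengths are in mm, angles in rad, forces in N, time in s.
With the tool pointing down it reaches from about 400 to 850 mm from the base axis. Payload 4.5 kg.
Tool frame: the origin (TCP) lies midway between the tips of the shut fingers; the grasp point (between the pads) lies 19 mm behind it (bot.grip_depth is the distance from the TCP to the grasp point, in mm); x points along the fingers, z is the direction in which the jaws open and shut, and the axes are right-handed (so a half turn about x gives the same grasp; the last joint's range is limited). The gripper opens to 88 mm and grips with 3 to 60 N. Pads are 18 mm wide; open, the fingers measure 123 mm over their backs; the gripper's body (75 mm by 187 mm) begins 45 mm behind the grasp point.
Start: joints at [1.318, 0.689, -0.195, 1.565, 0.157, 0.902, -0.215], TCP at [176.831, -599.487, 238.743] pointing down, gripper open.
Joint ranges: [-3.01, 3.01], [-0.46, 2.08], [-1.47, 1.51], [0.13, 2.56], [-1, 4.14], [0.04, 2.09], [-2.66, 2.66]. Speed limits (rad/s): [2.57, 2.57, 3.14, 3.14, 3.14, 3.14, 3.14].

INTERFACE

Orientations are given as a rotation vector (axis times angle).
In Python, from rig import bot gives the robot as it stands. The module is installed in compiled form; this text tells all that it offers.
- The arm moves only by the tool apply_moves, never from a script. Its argument "motion" is one flat list of numbers, 5 for each row, row after row: the shift along the world's x, y, z in mm, then the turn about the world's z in rad, then the opening, from -1 (shut) to 1 (fully open), so that 0 is half open. In form: [dx, dy, dz, roll, grip, dx, dy, dz, roll, grip, ...]. A call has 1 to 5 rows; each row shifts and turns the commanded pose from where the row before left it; what a row does not reach is not made up. A row lasts 1/10 s, in which the tool goes at most 50 mm and 8.59 degrees, less where a joint would pass 70% of its speed; a pose out of reach is approached as far as the arm can. A call is refused whole if a number of a shift passes 50 or a number of a turn 0.15, either way. A call with a gripper value outside its range is refused whole. The fingers move at their own pace and stop on an object; "force" is the grip in N (left out, the last holds). Time passes only in rows, so rows that do not move let the fingers close. It gives the time, the measured TCP pose, the force and the opening at its end, in the units of the state.
- bot.get_state(): the state, without advancing time (a new reading comes with each control period).
- bot.capture(name): name is "side" or "top"; returns the picture (480x640x3 uint8, blue, green, red); there is no depth.
- bot.camera_params(name): a dict with "intrinsics" (3x3 intrinsics, pixels), "k1" (the pictures are not rectified: a ray, as slopes to the right and down, at radius r is drawn at 1 + k1 r^2 times it, then the intrinsics apply), "xyz" and "attitude" of the camera in the world. Camera axes: x right, y down, z forward; pixel columns grow to the right and rows downward; lengths in mm; the calibration is good to about 2 mm. A picture is of the moment at which its call begins. camera_params takes no time and is no camera call.
- bot.sign_off(): hands the job in, once; it reports no verdict.
The state is a dict: "time": time; "q": joint angles; "joint_velocities": joint speeds; "joint_efforts": joint torques, N m; "tcp_pos": TCP position; "ee_rot": TCP orientation; "ft_force": force on the tool from outside, world axes, zero at the start; "ft_torque": the same for the moment, N m; "opening": finger opening in mm.
Only numpy, scipy, OpenCV 4.12 (cv2) and the standard library are available. Lean on these libraries where they do the work, as an engineer would, in place of code of your own. Each camera call takes 0.05 s, during which the arm holds its last target.

TASK

Take the filter cassette with the red tabs out of the detector on the breadboard: squeeze its two sprung tabs together to unlatch it while it is still fully home, then lift it clear of the housing. Lower it upright to the bottom of the free slot of the white rack before letting go (it is glass, so do not drop it), and leave the other cassettes and the small things around where they are.

Things in the scene. Friction and masses are not known exactly. Their poses are not given: they have to be found in the camera images.
- cassette: Filter cassette to remove, 60 g: upright aluminium plate with a round green filter and a red springy tab up each side. Foot 12 mm (its x) x 54 mm (its y) x 8 mm high; plate 34 mm wide, to 47 mm up. Origin: centre of the foot's underside; z up, y from tab to tab. Each tab: 3 mm arm rooted in the foot at y = +/-24.5 mm, a barb (36 to 41 mm up, out to y = +/-31.5 mm), a finger pad on top.
- tab_left_pad (a point): Middle of the outer face of the +y tab's ribbed finger pad, y = +30 mm, 61 mm above the cassette's underside. The pad is 16 mm wide, 5 mm thick and reaches from 49 to 73 mm up. Relaxed, the two pads' outer faces lean outwards, 56 mm apart at the bottom, 60 at the middle, 64 at the top; squeezed fully in they are parallel, about 43 mm apart.
- tab_right_pad (a point): The same for the -y tab (y = -30 mm, 61 mm up).
- tab_left (a joint): Angle of the +y tab, rad: 0 relaxed (latched), 0.16 fully in against its stop; the barb clears the housing's lip above 0.10. About 8 N on the pad presses it fully in; it springs back when let go.
- tab_right (a joint): The same for the -y tab.
- housing: Fixed dark grey slot housing, 32 mm (x) x 76 mm (y), on a post; black lens tube on its -x face, small red camera on its +x side (to x = +70 mm), none of it over 99.5 mm above the origin. Origin: centre of the underside of the post's foot. The cassette stands fully home in the slot in its top, centred over the origin; tabs' pads stand clear above the top. It comes out straight up.
- slot_floor (a point): Centre of the floor of the housing's slot, 53 mm above the housing's origin and 46.5 mm below its top; same axes as the housing. The cassette's origin starts here. The slot's mouth is 14.4 mm (x) x 57 mm (y), with a lip at each y end that catches a barb.
- rack: Fixed white rack block, 132 mm (x) x 80 mm (y) x 34 mm high; origin at the centre of its underside. Three slots at x = -44, 0 and +44 mm, each 20 mm (x) x 62 mm (y), 28 mm deep, mouth bevelled 4 mm. The slot at x = -44 mm is free; the two others hold spare cassettes.
- free_slot (a point): Centre of the floor of the rack's free slot, 6 mm above the rack's underside; same axes as the rack (a racked cassette's y, either way round, lies along the rack's y).
- spare_yellow: Loose spare cassette of the same shape, yellow tabs, in the rack's middle slot; origin at the centre of its underside.
- spare_blue: Loose spare cassette of the same shape, blue tabs, in the rack slot farthest from the free one; origin at the centre of its underside.
- tin: Loose round white tin with a red lid, 67 mm across, 35 mm high; origin at the centre of its underside.
- optic_box: Loose flat plastic optics box, 46 x 46 x 20 mm; origin at the centre of its underside.
- blue_box: Loose small blue box, 36 x 30 x 16 mm; origin at the centre of its underside.
- driver: Loose orange-handled driver, about 170 mm long, lying on the table left of the breadboard.
- vial: Loose glass vial with a white cap, 25 mm across, 45 mm high, on the table left of the breadboard; origin at the centre of its underside.

How it is judged (in metres and radians):
On the way, in this order (a step that is already met when the one before it is completed fails the run):
1. both tabs are squeezed in far enough to unlatch (over 0.11 rad) while the cassette is still home in the housing (value of joint each of tab_left, tab_right above 0.11 rad and distance between cassette and slot_floor below 0.006 m), for 0.1 s.
2. the cassette is lifted clear of the housing (its foot over 50 mm above the slot floor) (z of cassette in the frame of slot_floor above 0.05 m), for 0.1 s.
3. the cassette stands within 8 mm of the bottom of the free slot while the fingers still hold it (horizontal distance between cassette and free_slot below 0.012 m and z of cassette in the frame of free_slot below 0.008 m and contact force between the fingers and cassette above 0.5 N), for 0.1 s.
At the end, for the whole second after the job is handed in: The cassette stands at rest in the rack's free slot, released: its foot within 12 mm of the slot's centre and within 5 mm of the slot's floor, leaning less than 0.35 rad (horizontal distance between cassette and free_slot below 0.012 m and z of cassette in the frame of free_slot below 0.005 m and angle between cassette's own z axis and vertical below 0.35 rad and linear speed of cassette below 0.02 m/s); the robot touches nothing.
It fails at once if a spare cassette is knocked (moved over 20 mm) (distance of any of spare_yellow, spare_blue from where it was at the start of the episode above 0.02 m).
It fails at once if one of the small things around is moved over 20 mm (distance of any of tin, optic_box, blue_box, driver, vial from where it was at the start of the episode above 0.02 m).
It also fails if it takes over 38 s, if anything falls off the work surface, if the arm or the gripper's body presses on something with over 40 N, if the wrist force passes 120 N, or if a joint passes its speed limit or range.

## Working session

There is one attempt and no reset: what is moved stays moved. The work goes in short steps, Python scripts to look and compute and a tool call to move; the robot and the scene stay as the last step left them, time stands still between calls to the robot, and variables do not carry over. Pictures are saved under pics/ and viewed, and the job is handed in when it is done.

Besides the shell and the picture viewer there is one more tool, called after "Emit:" as a command line: name --argument value ..., lists and objects as JSON in quotes. apply_moves: Moves the arm, as the interface text tells. Its arguments: {"type":"object","properties":{"motion":{"type":"array"},"force":{"type":"number"}},"required":["motion"]}

```bash
mkdir -p pics; python3 - <<'E'
from rig import bot
import cv2
print(bot.get_state())
for n in ("side","top"):
    print(n,bot.camera_params(n)); cv2.imwrite(f"pics/{n}0.png",bot.capture(n))
print(bot.grip_depth)
E
```

```text
{'time': 0.0, 'q': array([ 1.31779536,  0.68997062, -0.19454062,  1.56632441,  0.15734603,
        0.90248806, -0.21508579]), 'joint_velocities': array([-0.00072104,  0.00165134,  0.00093224, -0.00105681,  0.00080494,
       -0.00129536, -0.00025714]), 'joint_efforts': array([-7.70202168e-04, -5.27565265e+01, -1.26669366e+00, -1.53428131e+01,
       -5.25245850e-02,  6.52953837e-03,  1.43925954e-04]), 'tcp_pos': array([ 176.58508359, -598.89214951,  237.92427998]), 'ee_rot': array([ 0.99627813,  1.33294732, -0.99469729]), 'ft_force': array([0.71442576, 0.09591565, 0.40533889]), 'ft_torque': array([-0.0757991 , -0.02398315,  0.00137232]), 'opening': 88.01042944548045}
side {'intrinsics': array([[443.18449422,   0.        , 318.35183363],
       [  0.        , 443.18449422, 243.85598242],
       [  0.        ,   0.        ,   1.        ]]), 'k1': -0.05090278411506352, 'xyz': array([ 142.84673711, -315.17832737,  735.32949879]), 'attitude': array([-2.24515593,  0.87248909, -0.37269564])}
top {'intrinsics': array([[591.835528  ,   0.        , 316.31000827],
       [  0.        , 591.835528  , 234.49218546],
       [  0.        ,   0.        ,   1.        ]]), 'k1': -0.10684631697867221, 'xyz': array([ 390.79312113,   95.02043634, 1447.61098442]), 'attitude': array([-2.16076384,  2.16462075, -0.1032446 ])}
18.700000000000003
```

View pics/side0.png

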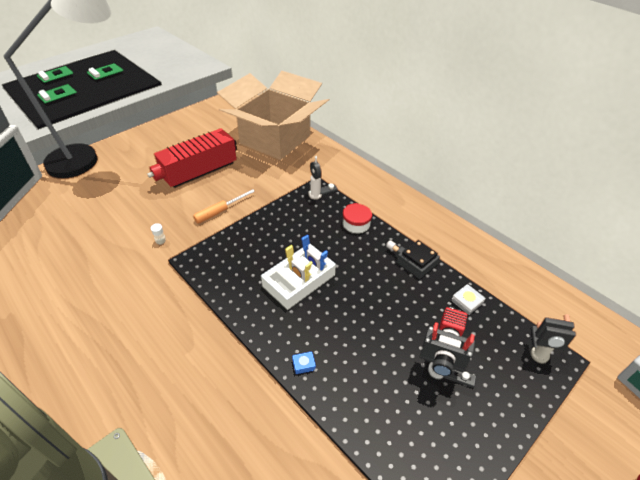

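View pics/top0.png

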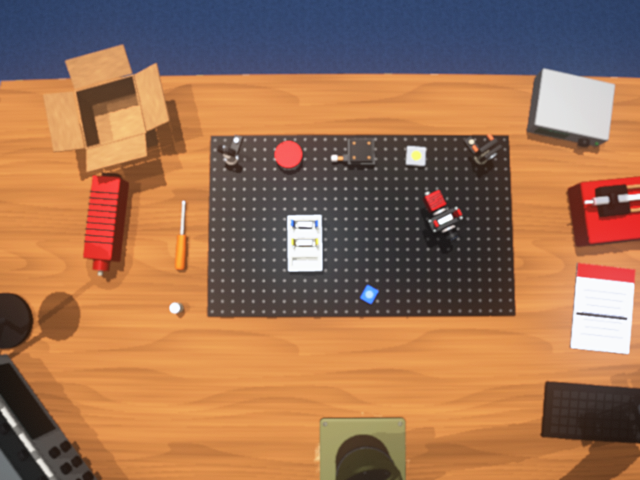

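```bash
cat > h.py <<'E'
import numpy as np, cv2
from scipy.spatial.transform import Rotation as R
P={'side':dict(K=np.array([[443.18449422,0,318.35183363],[0,443.18449422,243.85598242],[0,0,1]]),k1=-0.05090278411506352,t=np.array([142.84673711,-315.17832737,735.32949879]),a=[-2.24515593,0.87248909,-0.37269564]),
'top':dict(K=np.array([[591.835528,0,316.31000827],[0,591.835528,234.49218546],[0,0,1]]),k1=-0.10684631697867221,t=np.array([390.79312113,95.02043634,1447.61098442]),a=[-2.16076384,2.16462075,-0.1032446])}
for p in P.values(): p['R']=R.from_rotvec(p['a']).as_matrix()
def proj(n,X):
    p=P[n]; X=np.atleast_2d(np.asarray(X,float))
    Rc=p['R'].T; return cv2.projectPoints(X,cv2.Rodrigues(Rc)[0],-Rc@p['t'],p['K'],np.array([p['k1'],0,0,0.]))[0].reshape(-1,2)
def onz(n,uv,z):
    p=P[n]; u=cv2.undistortPoints(np.array([[uv]],float),p['K'],np.array([p['k1'],0,0,0.]))[0,0]
    d=p['R']@np.array([u[0],u[1],1]); return p['t']+d*(z-p['t'][2])/d[2]
def crop(src,dst,x,y,w,h,s):
    im=cv2.imread(src)[y:y+h,x:x+w]; cv2.imwrite(dst,cv2.resize(im,None,fx=s,fy=s,interpolation=cv2.INTER_CUBIC))
E
python3 - <<'E'
from h import *
crop('pics/side0.png','pics/s_h.png',400,280,100,120,5)
crop('pics/side0.png','pics/s_r.png',250,220,100,100,6)
crop('pics/top0.png','pics/t_h.png',400,170,80,80,7)
crop('pics/top0.png','pics/t_r.png',270,200,70,80,7)
print(proj('top',[[0,0,0]]),onz('top',(442,218),115),onz('side',(451,340),115),onz('top',(304,243),34),onz('side',(300,270),34))
E
```

```text
[[362.05578004 459.54692155]] [ 568.65716372 -178.26618594  115.        ] [ 568.81559459 -188.04549611  115.        ] [519.64942988 138.39744188  34.        ] [530.20841141 141.43707944  34.        ]
```

View pics/s_h.png

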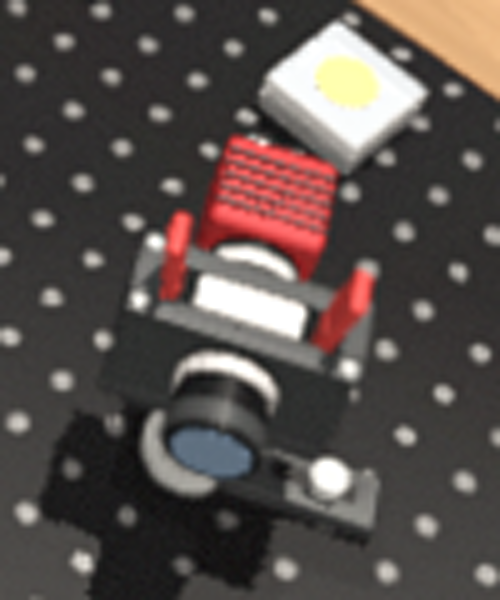

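View pics/s_r.png

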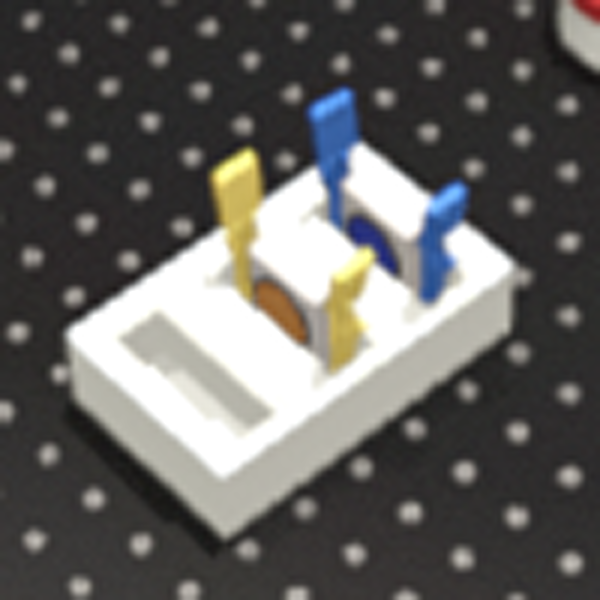

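View pics/t_h.png

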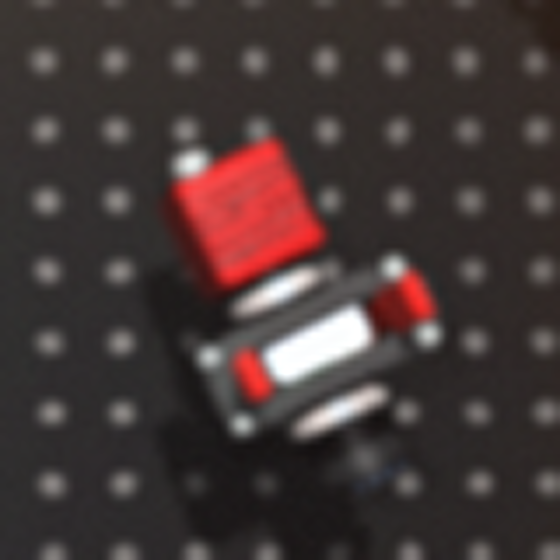

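View pics/t_r.png

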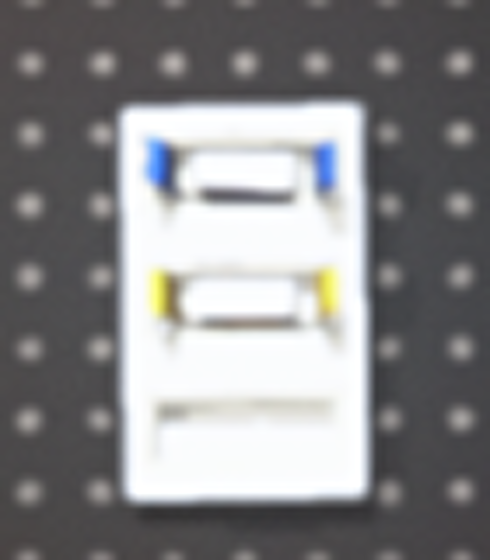

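```bash
cat > fit.py <<'E'
from h import *
from scipy.optimize import least_squares
c=lambda a,o,s:(np.array(o)+(np.array(a,float)+.5)/s-.5)
def W(p,X):
    X=np.array(X,float);cc,s=np.cos(p[2]),np.sin(p[2])
    return np.stack([p[0]+cc*X[:,0]-s*X[:,1],p[1]+s*X[:,0]+cc*X[:,1],p[3]+X[:,2]],1)
def fit(obs,p0):
    f=lambda p:np.concatenate([(proj(n,W(p,X))-uv).ravel() for n,X,uv in obs])
    r=least_squares(f,p0,loss='soft_l1'); return r.x,f(r.x).reshape(-1,2)
rt=c([(120,103),(364,103),(370,496),(125,500)],(270,200),7)
rs=c([(358,143),(518,268),(225,478),(68,335),(512,330),(225,540),(72,400)],(250,220),6)
RX=[(66,40,34),(66,-40,34),(-66,-40,34),(-66,40,34)]
RB=RX+[(66,-40,0),(-66,-40,0),(-66,40,0)]
ht=c([(317,345)],(400,170),7); hs=c([(251,305)],(400,280),5)
# pads: top-outer... centre of pad top face
if __name__=='__main__':
    for o in ([('top',RX,rt)],[('side',RB,rs)],[('top',RX,rt),('side',RB,rs)]):
        p,e=fit(o,[520,138,0,10] ); print('rack',p.round(3)); print(e.round(1).tolist())
    pt=c([(242,355),(425,280)],(400,170),7)
    obs=[('top',[(0,0,100)],ht),('side',[(0,0,100)],hs)]
    # screws for yaw
    st=c([(210,357),(242,424),(394,265),(428,333)],(400,170),7)
    ww=[onz('top',q,112) for q in st]
    print('yaw',[np.arctan2(-(ww[a]-ww[b])[0],(ww[a]-ww[b])[1]) for a,b in((0,2),(1,3))],np.linalg.norm(ww[0]-ww[2]),np.linalg.norm(ww[0]-ww[1]),np.mean(ww,0))
    p,e=fit(obs,[568,-180,.4,10]); print('house',p,e)
    from rig import bot
    print(bot.get_state()['time'])
E
python3 fit.py
```

```text
rack [5.16755e+02 1.35702e+02 1.20000e-02 4.81480e+01]
[[0.3, 0.1], [-0.2, -0.4], [-0.2, 0.2], [0.1, 0.1]]
rack [5.18754e+02 1.32055e+02 1.00000e-02 1.80170e+01]
[[0.1, -0.1], [-0.2, -0.2], [-0.3, 0.0], [-0.2, 0.1], [0.1, 0.1], [0.3, 0.1], [0.4, -0.1]]
rack [5.20922e+02 1.35473e+02 1.00000e-02 1.32040e+01]
[[1.4, 0.4], [-0.0, -0.1], [-0.2, -0.9], [1.0, -1.1], [-0.3, 0.1], [-0.7, -0.1], [-0.5, -0.1], [-0.2, 0.1], [-0.4, 0.1], [0.1, -0.1], [0.4, -0.2]]
yaw [np.float64(0.45840566340506667), np.float64(0.44844014293664236)] 68.3537455089445 24.14348236492116 [ 567.19979978 -185.98461099  112.        ]
house [ 567.81331161 -186.39027843    4.20282949   12.26619245] [[ 0.44357511 -0.33629166]
 [-0.38628032  0.01074778]]
0.1
```

```bash
cat > ov.py <<'E'
from fit import *
import sys
def box(x,y,z):
    return [((x[i],y[j],z[0]),(x[i],y[j],z[1])) for i in(0,1) for j in(0,1)]+[((x[i],y[0],k),(x[i],y[1],k)) for i in (0,1) for k in z]+[((x[0],y[i],k),(x[1],y[i],k)) for i in (0,1) for k in z]
def pads():
    L=[]
    for s in(1,-1):
        q=[(28,49),(32,73),(27,73),(23,49)]
        for x in(-8,8):
            L+=[((x,s*q[i][0],53+q[i][1]),(x,s*q[(i+1)%4][0],53+q[(i+1)%4][1])) for i in range(4)]
    return L
H=box((-16,16),(-38,38),(52,99.5)); HP=pads()+box((-6,6),(-17,17),(99.8,100))
RK=box((-66,66),(-40,40),(0,34))+box((-54,-34),(-31,31),(33.9,34))
def draw(n,src,dst,x,y,w,h,s,p,L,col=(0,255,0)):
    im=cv2.imread(src)[y:y+h,x:x+w]; im=cv2.resize(im,None,fx=s,fy=s,interpolation=cv2.INTER_CUBIC)
    for a,b in L:
        uv=proj(n,W(p,[a,b])); uv=((uv-(x,y)+.5)*s-.5).round().astype(int)
        cv2.line(im,tuple(map(int,uv[0])),tuple(map(int,uv[1])),col,1)
    cv2.imwrite(dst,im); return im
if __name__=='__main__':
    h=[567.5,-186.2,.453,12]; r=[520.5,135,.01,12.5]
    a=draw('side','pics/side0.png','pics/o1.png',410,290,80,100,5,h,H[4:8]+HP)
    b=draw('top','pics/top0.png','pics/o2.png',410,185,78,100,5,h,H[4:8]+HP)
    c1=draw('side','pics/side0.png','pics/o3.png',250,220,100,100,4,r,RK)
    d=draw('top','pics/top0.png','pics/o4.png',270,200,80,80,5,r,RK)
    cv2.imwrite('pics/ov1.png',np.hstack([a,b])); cv2.imwrite('pics/ov2.png',np.hstack([c1,d]))
E
python3 ov.py
```

```text
(no output)
```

View pics/ov1.png

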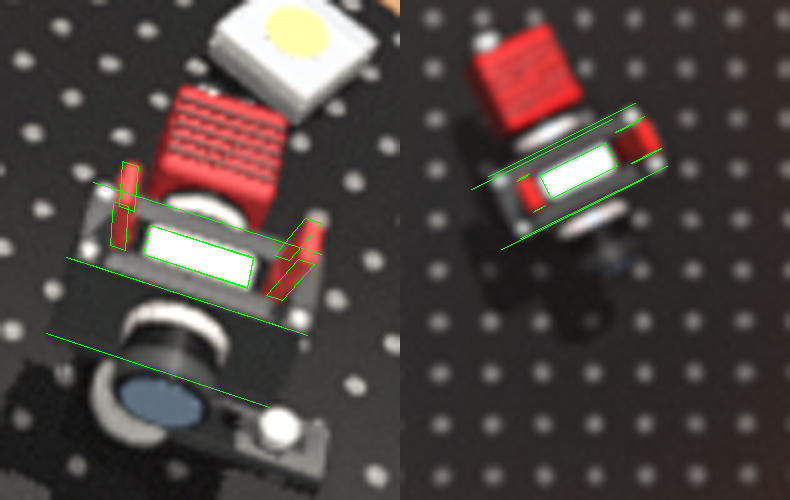

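View pics/ov2.png

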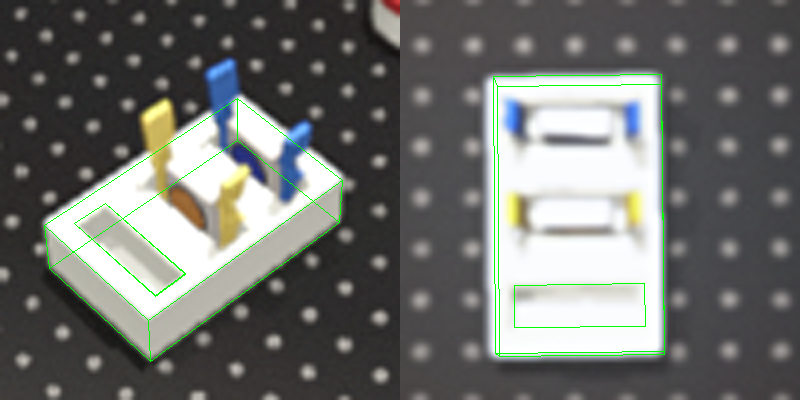

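```bash
python3 - <<'E'
from fit import *
from rig import bot
s=bot.get_state(); M=R.from_rotvec(s['ee_rot']).as_matrix(); print(M.round(3))
z=M[:,2]; a=np.arctan2(-z[0],z[1]); print('jaw yaw',a, 'turns',[ (.453-a+k*np.pi) for k in(-1,0,1)],s['q'][6])
print(np.array([567.5,-186.2,0])-s['tcp_pos'])
f=[('top',[(0,0,0)],np.array([[485,145]])),('side',[(0,0,0)],np.array([[553,325]]))]
print(fit(f,[650,-250,0,80]))
E
```

```text
[[-0.001  0.959  0.283]
 [ 0.002  0.283 -0.959]
 [-1.    -0.    -0.002]]
jaw yaw -2.8547902161399428 turns [np.float64(0.1661975625501495), np.float64(3.3077902161399426), np.float64(6.449382869729735)] -0.2151501198683318
[ 390.91460441  412.73508413 -237.99606372]
(array([ 7.45431998e+02, -2.89603791e+02,  6.43211087e-04,  9.00980505e+01]), array([[-0.51837357,  0.24913774],
       [ 0.38631215,  0.01108731]]))
```

Emit:
apply_moves --motion '[30, 32, 0, 0.02, 1, 30, 32, 0, 0.02, 1, 30, 32, 0, 0.02, 1, 30, 32, 0, 0.02, 1, 30, 32, 0, 0.02, 1]' --force 20

```text
time: 0.6
tcp_pos: [327.6, -437.9, 238.5]
ee_rot: [0.919, 1.368, -0.919]
ft_force: [0.4, -0.4, -0.0]
opening: 88.0
```

Emit:
apply_moves --motion '[30, 32, 0, 0.02, 1, 30, 32, 0, 0.02, 1, 30, 32, 0, 0.02, 1, 30, 32, 0, 0, 1, 30, 32, 0, 0, 1]'

```text
time: 1.1
tcp_pos: [477.6, -278.0, 238.5]
ee_rot: [0.874, 1.389, -0.874]
ft_force: [0.8, -0.6, -0.1]
opening: 88.1
```

Emit:
apply_moves --motion '[30, 32, 0, 0, 1, 30, 30, 0, 0, 1, 15, 15, 0, 0, 1, 0, 0, 0, 0, 1, 0, 0, 0, 0, 1]'

```text
time: 1.6
tcp_pos: [551.0, -203.0, 238.3]
ee_rot: [0.873, 1.389, -0.875]
ft_force: [-1.1, -0.2, -0.6]
opening: 88.4
```

```bash
cat > st.py <<'E'
from h import *
from rig import bot
s=bot.get_state(); M=R.from_rotvec(s['ee_rot']).as_matrix();z=M[:,2]; a=np.arctan2(z[0],-z[1])
print('t',round(s['time'],2),'tcp',s['tcp_pos'].round(1),'jaw',round(-a,4),'down',M[:,0].round(3),'F',s['ft_force'].round(1),'T',s['ft_torque'].round(2),'open',round(s['opening'],1),'q7',s['q'][6].round(2))
c,n=np.cos(.453),np.sin(.453); d=np.array([567.5,-186.2])-s['tcp_pos'][:2]; print('to house',d.round(1),'to slot',(np.array([520.5-44,135-.4])-s['tcp_pos'][:2]).round(1))
E
python3 st.py
```

```text
t 1.6 tcp [ 551.  -203.   238.3] jaw -0.447 down [-0.002 -0.001 -1.   ] F [-1.1 -0.2 -0.6] T [-0.05  0.02 -0.06] open 88.4 q7 -0.99
to house [16.5 16.8] to slot [-74.5 337.6]
```

Emit:
apply_moves --motion '[16, 17, 0, 0.006, 1, 0, 0, -40, 0, 1, 0, 0, -40, 0, 1, 0, 0, -8, 0, 1, 0, 0, 0, 0, 1]'

```text
time: 2.1
tcp_pos: [565.9, -187.1, 149.9]
ee_rot: [0.87, 1.392, -0.874]
ft_force: [0.1, 0.6, 1.1]
opening: 87.9
```

```bash
python3 st.py; python3 - <<'E'
from ov import *
from rig import bot
for n in("side","top"): cv2.imwrite(f"pics/{n}1.png",bot.capture(n))
h=[567.5,-186.2,.453,12]
a=draw('side','pics/side1.png','pics/x.png',395,240,100,150,4,h,H[4:8]+HP)
b=draw('top','pics/top1.png','pics/x.png',390,150,97,150,4,h,H[4:8]+HP)
cv2.imwrite('pics/v1.png',np.hstack([a,b]))
E
```

```text
t 2.1 tcp [ 565.9 -187.1  149.9] jaw -0.4504 down [-0.004 -0.    -1.   ] F [0.1 0.6 1.1] T [ 0.03 -0.05  0.03] open 87.9 q7 -1.05
to house [1.6 0.9] to slot [-89.4 321.7]
```

View pics/v1.png

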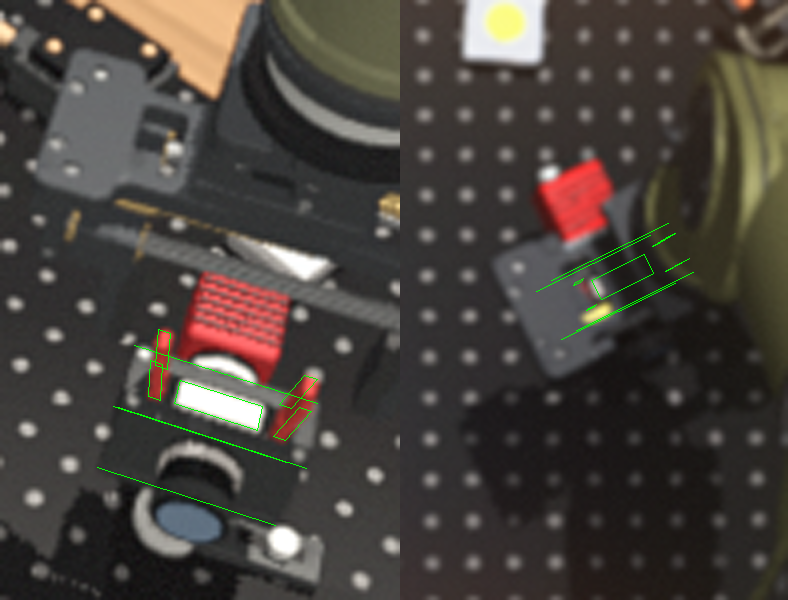

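```bash
python3 - <<'E'
from ov import *
p=[565.9,-187.1,.4504,149.9]
F=box((-9,9),(44,61),(0,60))+box((-9,9),(-61,-44),(0,60))
a=draw('side','pics/side1.png','pics/v2.png',380,200,150,150,5,p,F)
cv2.imwrite('pics/v2.png',a[:600])
E
```

```text
(no output)
```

View pics/v2.png

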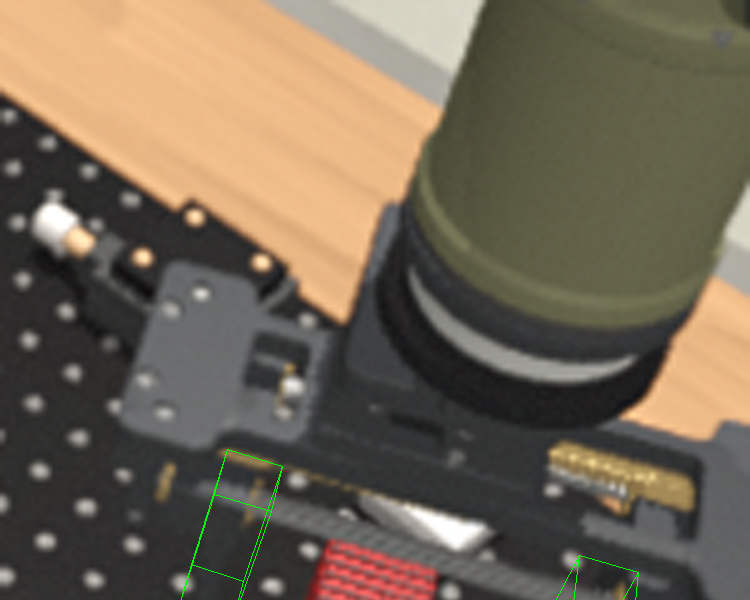

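```bash
python3 - <<'E'
from ov import *
p=[565.9,-187.1,.4504,149.9]
F=box((-9,9),(44,61),(0,60))+box((-9,9),(-61,-44),(0,60))
im=cv2.imread('pics/side1.png'); cv2.imwrite('pics/b.png',(255*(im/255.)**.45).astype('uint8'))
a=draw('side','pics/b.png','pics/v3.png',395,270,130,100,6,p,F[:4])
E
```

```text
(no output)
```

View pics/v3.png

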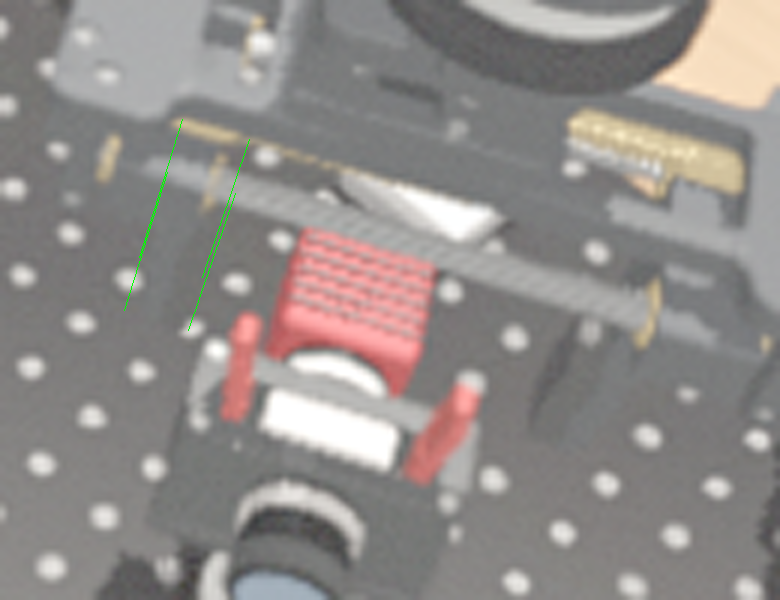

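Emit:
apply_moves --motion '[1, 1, -12, 0.003, 1, 0, 0, -12, 0, 1, 0, 0, -8, 0, 1, 0, 0, 0, 0, 1, 0, 0, 0, 0, 1]'

```text
time: 2.7
tcp_pos: [568.7, -184.4, 118.5]
ee_rot: [0.867, 1.391, -0.867]
ft_force: [0.4, 0.8, 0.9]
opening: 88.0
```

```bash
python3 st.py; python3 - <<'E'
from ov import *
from rig import bot
for n in("side",): cv2.imwrite(f"pics/{n}2.png",bot.capture(n))
im=cv2.imread('pics/side2.png'); cv2.imwrite('pics/b.png',(255*(im/255.)**.45).astype('uint8'))
crop('pics/b.png','pics/v4.png',395,290,130,100,6)
E
```

```text
t 2.7 tcp [ 568.7 -184.4  118.5] jaw -0.4559 down [-0.  0. -1.] F [0.4 0.8 0.9] T [-0.    0.02  0.03] open 88.0 q7 -1.06
to house [-1.2 -1.8] to slot [-92.2 319. ]
```

View pics/v4.png

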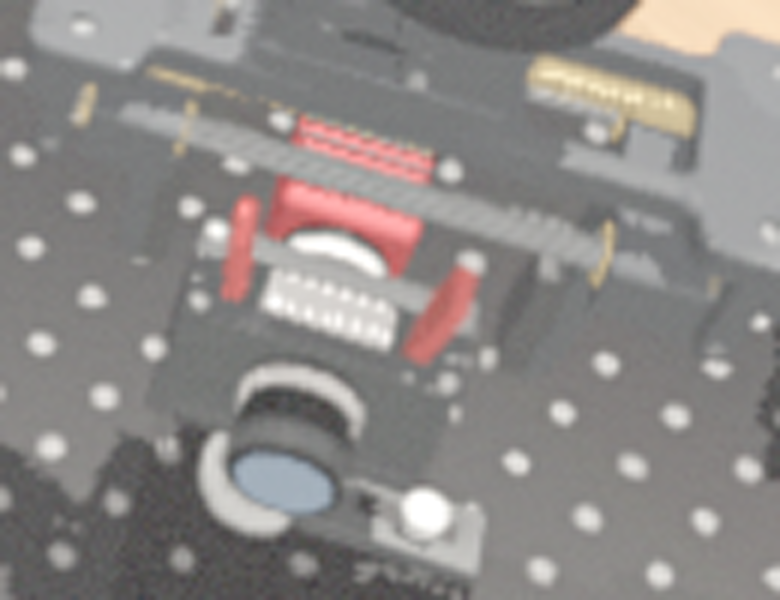

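Emit:
apply_moves --motion '[0, 0, -2, 0, 0.6, 0, 0, 0, 0, 0.5, 0, 0, 0, 0, 0.4, 0, 0, 0, 0, 0.3]' --force 15

```text
time: 3.15
tcp_pos: [569.0, -184.6, 117.0]
ee_rot: [0.867, 1.39, -0.867]
ft_force: [-0.3, 0.7, 2.1]
opening: 58.6
```

```bash
python3 st.py; python3 - <<'E'
from ov import *
from rig import bot
for n in("side",): cv2.imwrite(f"pics/{n}3.png",bot.capture(n))
im=cv2.imread('pics/side3.png'); cv2.imwrite('pics/b.png',(255*(im/255.)**.45).astype('uint8'))
crop('pics/b.png','pics/v5.png',410,300,100,75,8)
E
python3 st.py
```

```text
t 3.15 tcp [ 569.  -184.6  117. ] jaw -0.4557 down [ 0.001 -0.    -1.   ] F [-0.3  0.7  2.1] T [0.   0.04 0.03] open 58.6 q7 -1.06
to house [-1.5 -1.6] to slot [-92.5 319.2]
t 3.2 tcp [ 569.1 -184.5  117. ] jaw -0.4558 down [ 0.001 -0.    -1.   ] F [ 0.9 -0.9  1.5] T [ 0.04  0.03 -0.01] open 57.0 q7 -1.06
to house [-1.6 -1.7] to slot [-92.6 319.1]
```

View pics/v5.png

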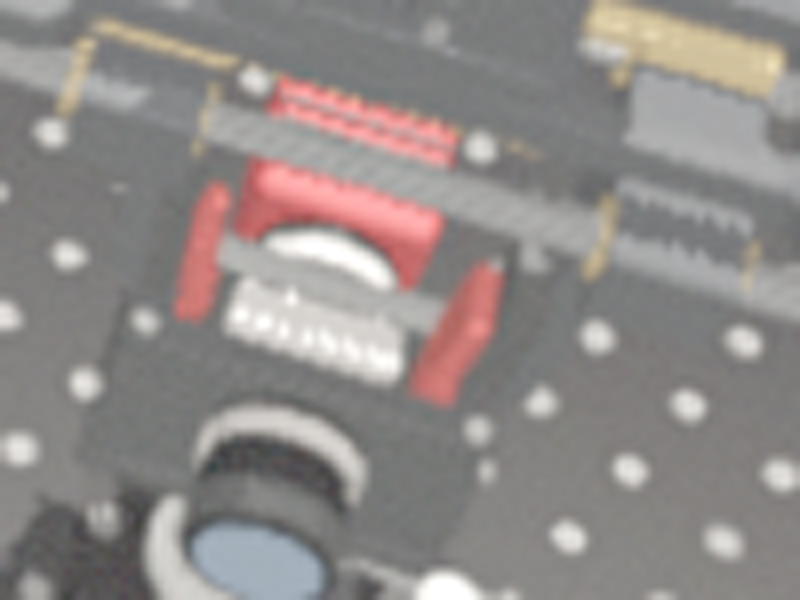

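Emit:
apply_moves --motion '[0, 0, 0, 0, 0.15, 0, 0, 0, 0, 0.05, 0, 0, 0, 0, -0.1, 0, 0, 0, 0, -0.2, 0, 0, 0, 0, -0.3]' --force 22

```text
time: 3.7
tcp_pos: [569.2, -184.8, 117.0]
ee_rot: [0.867, 1.39, -0.867]
ft_force: [0.9, -0.6, 4.5]
opening: 42.2
```

```bash
python3 st.py; python3 - <<'E'
from ov import *
from rig import bot
for n in("side",): cv2.imwrite(f"pics/{n}4.png",bot.capture(n))
im=cv2.imread('pics/side4.png'); cv2.imwrite('pics/b.png',(255*(im/255.)**.45).astype('uint8'))
crop('pics/b.png','pics/v6.png',410,300,100,75,8)
E
python3 st.py
```

```text
t 3.7 tcp [ 569.2 -184.8  117. ] jaw -0.4557 down [ 0.001 -0.    -1.   ] F [ 0.9 -0.6  4.5] T [-0.08 -0.04 -0.06] open 42.2 q7 -1.06
to house [-1.7 -1.4] to slot [-92.7 319.4]
t 3.75 tcp [ 569.2 -184.7  117.1] jaw -0.4557 down [ 0.001 -0.    -1.   ] F [ 0.7 -1.2  5.1] T [-0.11 -0.03 -0.07] open 42.0 q7 -1.06
to house [-1.7 -1.5] to slot [-92.7 319.3]
```

View pics/v6.png

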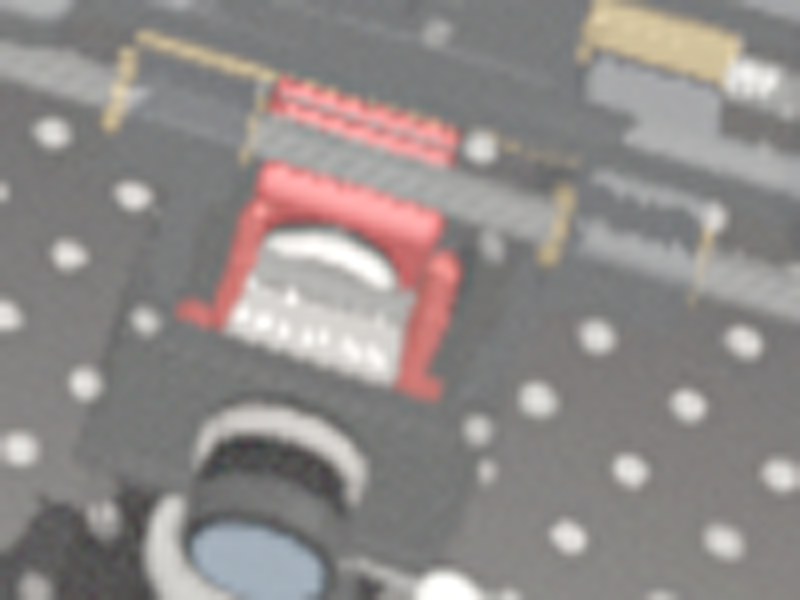

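Emit:
apply_moves --motion '[0, 0, 0, 0, -0.3, 0, 0, 0, 0, -0.3, 0, 0, 3, 0, -0.3, 0, 0, 5, 0, -0.3, 0, 0, 5, 0, -0.3]'

```text
time: 4.25
tcp_pos: [568.2, -184.2, 129.6]
ee_rot: [0.867, 1.393, -0.868]
ft_force: [0.7, -0.0, -0.2]
opening: 42.0
```

```bash
python3 st.py; python3 - <<'E'
from ov import *
from rig import bot
for n in("side",): cv2.imwrite(f"pics/{n}5.png",bot.capture(n))
im=cv2.imread('pics/side5.png'); cv2.imwrite('pics/b.png',(255*(im/255.)**.45).astype('uint8'))
crop('pics/b.png','pics/v7.png',410,300,100,75,8)
E
python3 st.py
```

```text
t 4.25 tcp [ 568.2 -184.2  129.6] jaw -0.456 down [-0.001  0.001 -1.   ] F [ 0.7 -0.  -0.2] T [-0.   -0.01 -0.04] open 42.0 q7 -1.06
to house [-0.7 -2. ] to slot [-91.7 318.8]
t 4.3 tcp [ 568.9 -184.4  130.6] jaw -0.4559 down [ 0.  0. -1.] F [-0.3 -0.5  0.3] T [ 0.04 -0.01  0.05] open 42.0 q7 -1.06
to house [-1.4 -1.8] to slot [-92.4 319. ]
```

View pics/v7.png

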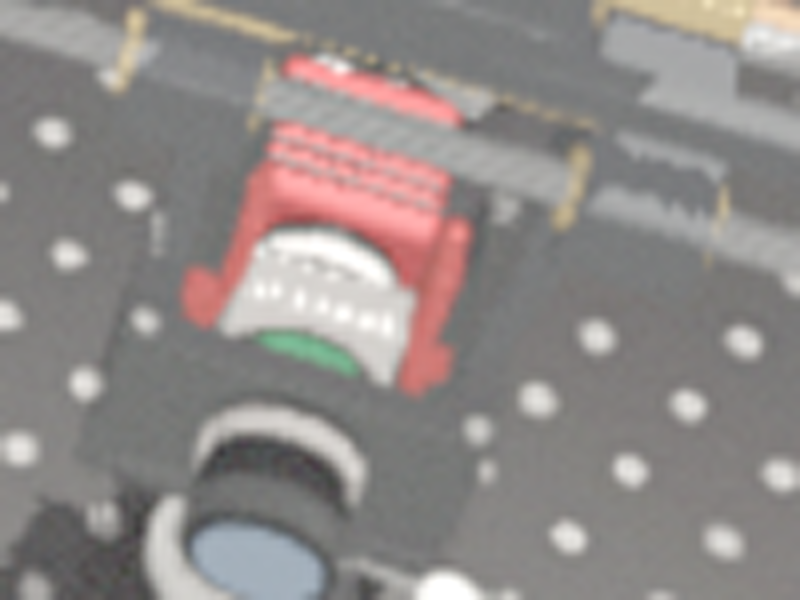

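Emit:
apply_moves --motion '[0, 0, 15, 0, -0.3, 0, 0, 20, 0, -0.3, 0, 0, 20, 0, -0.3, 0, 0, 20, 0, -0.3, 0, 0, 20, 0, -0.3]'

```text
time: 4.8
tcp_pos: [568.5, -184.2, 225.5]
ee_rot: [0.867, 1.392, -0.867]
ft_force: [0.7, 0.3, -0.4]
opening: 41.9
```

Emit:
apply_moves --motion '[0, 5, 0, 0, -0.3, -5, 15, 0, -0.04, -0.3, -10, 30, 0, -0.04, -0.3, -10, 35, 0, -0.05, -0.3, -10, 35, 0, -0.05, -0.3]'

```text
time: 5.3
tcp_pos: [532.5, -63.0, 223.6]
ee_rot: [1.005, 1.328, -1.006]
ft_force: [-0.6, 0.3, -1.0]
opening: 41.7
```

Emit:
apply_moves --motion '[-10, 35, 0, -0.05, -0.3, -10, 35, 0, -0.05, -0.3, -10, 35, 0, -0.05, -0.3, -10, 35, 0, -0.05, -0.3, -10, 30, 0, -0.04, -0.3]'

```text
time: 5.8
tcp_pos: [482.3, 107.8, 223.8]
ee_rot: [1.182, 1.227, -1.184]
ft_force: [0.3, -0.8, 0.5]
opening: 41.8
```

Emit:
apply_moves --motion '[-5, 15, 0, -0.025, -0.3, -2, 10, 0, 0, -0.3, 0, 3, 0, 0, -0.3, 0, 0, 0, 0, -0.3, 0, 0, 0, 0, -0.3]'

```text
time: 6.3
tcp_pos: [477.1, 132.2, 224.6]
ee_rot: [1.202, 1.213, -1.203]
ft_force: [0.3, 0.2, -0.3]
opening: 41.9
```

```bash
python3 st.py
```

```text
t 6.3 tcp [477.1 132.2 224.6] jaw -0.0091 down [-0.    -0.001 -1.   ] F [ 0.3  0.2 -0.3] T [ 0.04 -0.05  0.  ] open 41.9 q7 -1.93
to house [  90.4 -318.4] to slot [-0.6  2.4]
```

Emit:
apply_moves --motion '[1, 3, -20, 0, -0.3, 0, 0, -35, 0, -0.3, 0, 0, -35, 0, -0.3, 0, 0, -20, 0, -0.3, 0, 0, 0, 0, -0.3]'

```text
time: 6.8
tcp_pos: [476.5, 134.8, 112.5]
ee_rot: [1.198, 1.215, -1.207]
ft_force: [-0.5, 1.0, -0.7]
opening: 42.4
```

```bash
python3 - <<'E'
from ov import *
from rig import bot
for n in("side","top"): cv2.imwrite(f"pics/{n}6.png",bot.capture(n))
im=cv2.imread('pics/side6.png'); cv2.imwrite('pics/b.png',(255*(im/255.)**.6).astype('uint8'))
s=bot.get_state(); t=s['tcp_pos']
p=[t[0]-1.7,t[1]-.5,.01,t[2]-52]
C=box((-6,6),(-27,27),(0,8))+box((-6,6),(-17,17),(46.9,47))
a=draw('side','pics/b.png','pics/v8.png',250,200,110,100,7,p,C)
cv2.imwrite('pics/v8.png',a[:,:770])
crop('pics/b.png','pics/v9.png',250,200,110,100,7)
E
python3 st.py
```

```text
t 6.9 tcp [478.3 135.7 115. ] jaw -0.0093 down [ 0.    -0.001 -1.   ] F [0.5 0.  0.3] T [ 0.06 -0.03  0.01] open 42.1 q7 -1.94
to house [  89.2 -321.9] to slot [-1.8 -1.1]
```

View pics/v8.png

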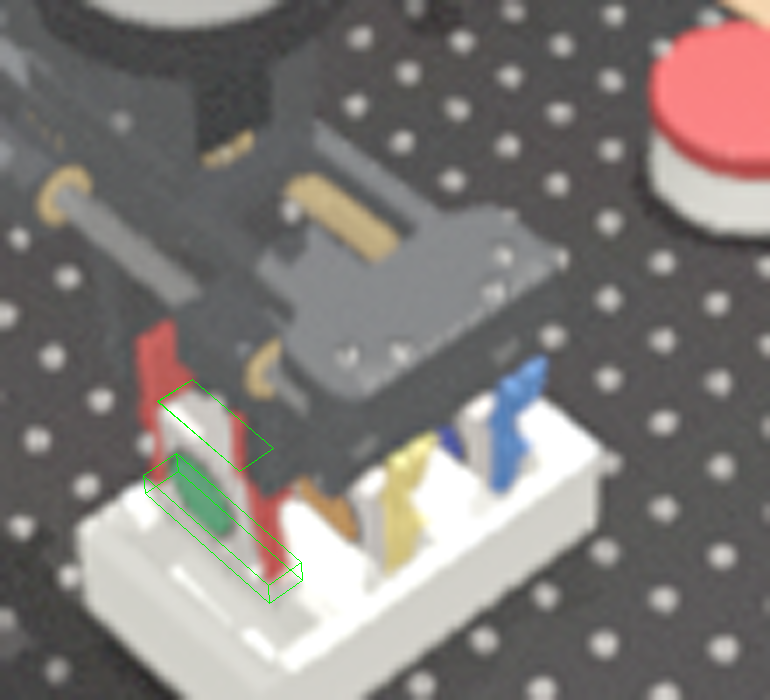

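View pics/v9.png

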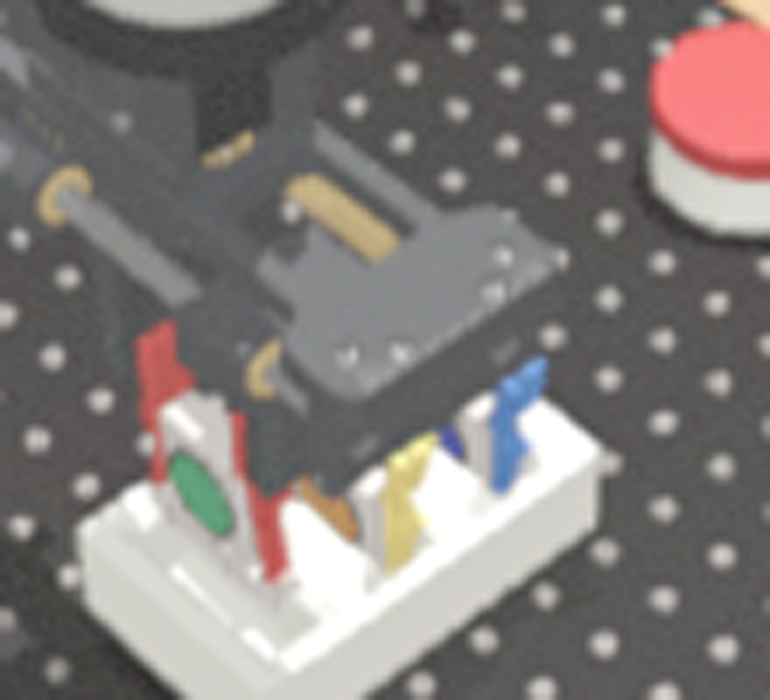

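Emit:
apply_moves --motion '[0, 0, -8, 0, -0.3, 0, 0, -8, 0, -0.3, 0, 0, -6, 0, -0.3, 0, 0, -5, 0, -0.3, 0, 0, 0, 0, -0.3]'

```text
time: 7.4
tcp_pos: [477.4, 136.5, 87.1]
ee_rot: [1.2, 1.215, -1.202]
ft_force: [-0.2, -1.3, -0.5]
opening: 42.1
```

```bash
python3 - <<'E'
from ov import *
from rig import bot
for n in("side",): cv2.imwrite(f"pics/{n}7.png",bot.capture(n))
im=cv2.imread('pics/side7.png'); cv2.imwrite('pics/b.png',(255*(im/255.)**.8).astype('uint8'))
crop('pics/b.png','pics/v10.png',250,220,100,80,8)
E
python3 st.py
```

```text
t 7.45 tcp [477.6 136.5  87.4] jaw -0.0109 down [-0.001 -0.    -1.   ] F [-0.  -0.4 -1.3] T [ 0.02 -0.05 -0.02] open 42.1 q7 -1.95
to house [  89.9 -322.7] to slot [-1.1 -1.9]
```

View pics/v10.png

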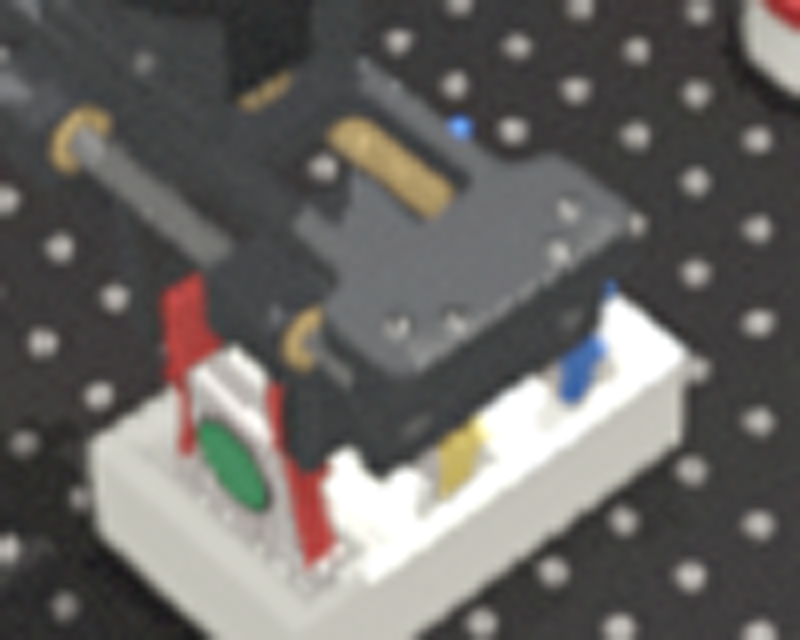

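Emit:
apply_moves --motion '[0, -1, -5, 0, -0.3, 0, 0, -5, 0, -0.3, 0, 0, -3, 0, -0.3, 0, 0, -1, 0, -0.3, 0, 0, 0, 0, -0.3]'

```text
time: 7.95
tcp_pos: [477.7, 135.5, 73.5]
ee_rot: [1.201, 1.214, -1.202]
ft_force: [0.5, 0.3, 0.0]
opening: 42.2
```

Emit:
apply_moves --motion '[0, 0, -1, 0, -0.3, 0, 0, 0, 0, -0.3]'

```text
time: 8.15
tcp_pos: [477.9, 135.5, 72.8]
ee_rot: [1.201, 1.214, -1.201]
ft_force: [-0.0, -0.2, 0.4]
opening: 42.0
```

Emit:
apply_moves --motion '[0, 0, -1, 0, -0.3, 0, 0, 0, 0, -0.3]'

```text
time: 8.35
tcp_pos: [477.8, 135.5, 71.7]
ee_rot: [1.201, 1.214, -1.201]
ft_force: [-0.3, -0.1, -1.0]
opening: 42.5
```

Emit:
apply_moves --motion '[0, 0, -1, 0, -0.3, 0, 0, 0, 0, -0.3]'

```text
time: 8.55
tcp_pos: [477.8, 135.5, 70.7]
ee_rot: [1.201, 1.214, -1.201]
ft_force: [0.7, 1.3, -1.2]
opening: 42.2
```

Emit:
apply_moves --motion '[0, 0, -1, 0, -0.3, 0, 0, 0, 0, -0.3]'

```text
time: 8.75
tcp_pos: [477.9, 135.5, 70.0]
ee_rot: [1.201, 1.214, -1.201]
ft_force: [-0.2, -0.4, 3.4]
opening: 42.2
```

Emit:
apply_moves --motion '[0, 0, -1, 0, -0.3, 0, 0, 0, 0, -0.3]'

```text
time: 8.95
tcp_pos: [478.2, 135.1, 69.6]
ee_rot: [1.202, 1.213, -1.201]
ft_force: [-0.7, -1.5, 9.8]
opening: 42.4
```

Emit:
apply_moves --motion '[0, 0, 1, 0, -0.3, 0, 0, 0, 0, -0.3]'

```text
time: 9.15
tcp_pos: [477.9, 135.6, 69.8]
ee_rot: [1.201, 1.214, -1.201]
ft_force: [0.4, -0.0, -0.2]
opening: 42.1
```

```bash
python3 - <<'E'
from ov import *
from rig import bot
for n in("side",): cv2.imwrite(f"pics/{n}8.png",bot.capture(n))
crop('pics/side8.png','pics/v11.png',250,220,100,80,8)
E
python3 st.py
```

```text
t 9.2 tcp [477.9 135.6  69.7] jaw -0.0108 down [ 0.  0. -1.] F [ 0.1 -0.4  2.1] T [0.02 0.03 0.03] open 42.1 q7 -1.94
to house [  89.6 -321.8] to slot [-1.4 -1. ]
```

View pics/v11.png

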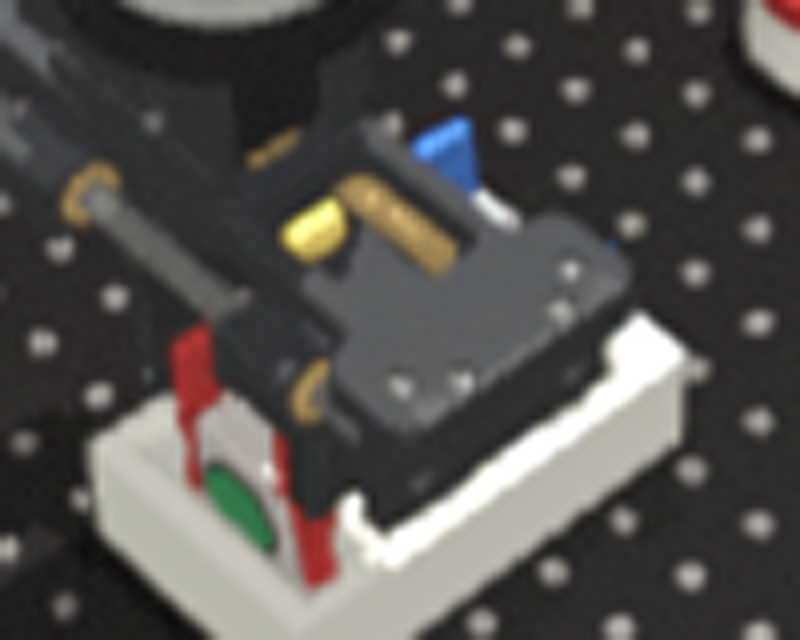

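Emit:
apply_moves --motion '[0, 0, 0, 0, 0.1, 0, 0, 0, 0, 0.25, 0, 0, 0, 0, 0.4, 0, 0, 0, 0, 0.6, 0, 0, 0, 0, 0.8]'

```text
time: 9.7
tcp_pos: [477.7, 135.5, 69.6]
ee_rot: [1.201, 1.214, -1.201]
ft_force: [0.1, -0.5, 0.4]
opening: 75.8
```

Emit:
apply_moves --motion '[0, 0, 0, 0, 0.9, 0, 0, 0, 0, 0.9, 0, 0, 10, 0, 0.9, 0, 0, 15, 0, 0.9, 0, 0, 20, 0, 0.9]'

```text
time: 10.2
tcp_pos: [477.4, 135.4, 115.3]
ee_rot: [1.2, 1.215, -1.202]
ft_force: [0.3, 0.1, 0.2]
opening: 83.9
```

Emit:
apply_moves --motion '[0, 0, 40, 0, 0.9, 0, 0, 40, 0, 0.9, 0, 0, 40, 0, 0.9, -20, -40, 0, 0, 0.9, -20, -40, 0, 0, 0.9]'

```text
time: 10.7
tcp_pos: [438.5, 55.6, 236.7]
ee_rot: [1.202, 1.213, -1.195]
ft_force: [-0.1, -0.1, -0.7]
opening: 83.8
```

Emit:
apply_moves --motion '[-10, -40, 0, 0, 0.9, 0, -40, 0, 0, 0.9, 0, -40, 0, 0, 0.9, 0, 0, 0, 0, 0.9, 0, 0, 0, 0, 0.9]'

```text
time: 11.2
tcp_pos: [427.6, -65.2, 235.3]
ee_rot: [1.203, 1.213, -1.203]
ft_force: [0.3, 0.4, -0.3]
opening: 83.4
```

```bash
python3 - <<'E'
from ov import *
from rig import bot
for n in("side","top"): cv2.imwrite(f"pics/{n}9.png",bot.capture(n))
r=[520.5,135,.01,12.5]
cs=[x for x in pads()+box((-6,6),(-17,17),(99.8,100))]
cs=[((a[0]-44,a[1],a[2]-47),(b[0]-44,b[1],b[2]-47)) for a,b in cs]
a=draw('side','pics/side9.png','pics/v12.png',240,200,100,100,6,r,cs)
E
python3 st.py
```

```text
t 11.3 tcp [427.9 -63.2 235. ] jaw -0.0127 down [ 0.     0.001 -1.   ] F [0.9 0.3 0.1] T [ 0.02 -0.06 -0.01] open 83.6 q7 -1.55
to house [ 139.6 -123. ] to slot [ 48.6 197.8]
```

View pics/v12.png

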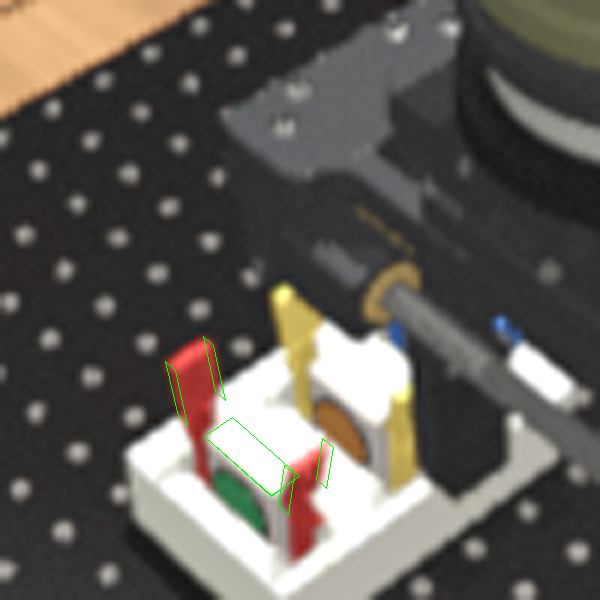

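View pics/top9.png

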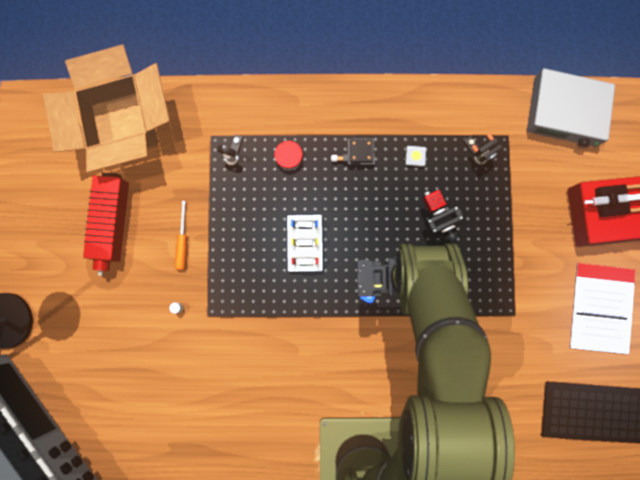

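```bash
python3 -c "
from rig import bot
print(bot.sign_off())"
```

```text
the job is handed in; nothing more can be done
None
```

The red-tabbed cassette is out of the detector and standing upright in the free slot of the white rack. I handed the job in at about 11.3 s; sign-off gives no verdict.

- **Unlatching:** I squeezed both tabs fully in (fingers about 42 mm apart) while the cassette was still home. A picture showed both barbs pulled in, and it lifted straight out with no catch on the force reading.
- **Placing:** I lowered it until it touched the slot floor. The force rose at a TCP height of about 70 mm, where I had worked out 70.5 mm. It peaked at about 10 N, so I backed off before opening the fingers, then raised the gripper and moved it away.
- **Last checks:**
  - The side picture shows the cassette upright in the slot, within a pixel or two of where it should be.
  - The yellow spare, tin, optics box, driver and vial look unmoved. The gripper hid part of the blue spare in the side view and part of the blue box in the top view, so those two were only partly checked.
  - The force reading was near zero and the gripper is clear at about 235 mm, touching nothing.
- **Disagreements:** The two cameras differed by a few millimetres. The measured TCP also sat about 2 mm from my camera estimate of the housing at the grasp; I allowed for that when placing.

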